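# Raise the disc-cutter punch and hold it for loading

### The arm

A 6-joint arm with a two-finger parallel gripper is mounted at the origin on a cart in front of the work surface, level with it; the furniture and walls round the work are solid. World frame = base frame: x ahead of the robot, y to its left, z up, the work surface at z = 0. Lengths are in m, angles in rad, forces in N, time in s.
With the tool pointing down it reaches from about 0.25 to 0.725 m from the base axis. Payload 4 kg.
Tool frame: the origin (TCP) lies on the centre line of the jaws, within the pads' length; the fingertips stand ahead of it and the grasp point (between the pads) lies 3 mm ahead of it (bot.tcp_to_tips is the z of the fingertips in the tool frame, in m); z points along the fingers, y is the line along which they close (so a half turn about z gives the same grasp; the last joint's range is limited). The gripper opens to 85 mm and grips with 20 to 120 N. Pads are 22 mm wide; open, the fingers measure 114 mm over their backs; the gripper's body (76 mm by 85 mm) begins 54 mm behind the grasp point. The pads swing forward as they close: fully open they stand 13 mm farther back than shut.
Start: joints at [-1.125, 0.241, 0.005, 1.335, 0, 1.571], TCP at [0.216, -0.451, 0.253] pointing down, gripper open.
Joint ranges: [-2.72, 2.72], [-1.05, 1.87], [-1.09, 1.28], [-1.99, 2.15], [-1.42, 1.44], [-3.14, 3.14]. Speed limits (rad/s): [2.79, 2.79, 3.14, 3.14, 3.14, 3.14].

### API

Orientations are given as a unit quaternion [x, y, z, w].
In Python, from workcell import telemetry, camera, camera_params, ticket, boxes_of, cut_out, spot_point, bot gives the robot as it stands.
- The arm moves only by the shell command python3 -m creep 'ROWS'. ROWS is text: rows parted by semicolons, each of 5 numbers parted by spaces: the opening, from 0 (shut) to 1 (fully open), then the shift along the tool's x, y, z in units of 150 mm (1.0 is 150 mm), then the turn about the tool's z in units of 180 degrees (1.0 is 180 degrees). In form: claw x y z turn; .... A call has 1 to 12 rows; each row is the pose to reach, as a shift and turn from the pose commanded when the call began, along the tool's axes at that moment, turning the shorter way round; what a row does not reach only later rows make up. A row lasts 1/8 s, in which the tool goes at most 62.5 mm and 10.7 degrees, less where a joint would pass 70% of its speed; a pose out of reach is approached as far as the arm can. A call with a number of a shift or a turn outside -1 to 1 is refused whole. A call with a gripper value outside its range is refused whole. The fingers move at their own pace and stop on an object; the grip force is fixed at half the most. Time passes only in rows, so rows that repeat a pose let the fingers close. It gives the time, the measured TCP pose, the force, the opening and the grip force at its end, in the units of the state.
- telemetry.get_obs(): the state, without advancing time (a new reading comes with each control period).
- camera(name): name is "scene" or "top" or "wrist"; returns the picture (420x560x3 uint8, red, green, blue); there is no depth.
- camera_params(name): a dict with "camera_matrix" (3x3 intrinsics, pixels), "k1" (the pictures are not rectified: a ray, as slopes to the right and down, at radius r is drawn at 1 + k1 r^2 times it, then the intrinsics apply), "eye" and "attitude" of the camera in the world. Camera axes: x right, y down, z forward; pixel columns grow to the right and rows downward; lengths in m; the calibration is good to about 2 mm. A picture is of the moment at which its call begins: read the wrist's pose just before it. camera_params takes no time and is no camera call; for the wrist camera it gives the pose at the moment of the call.
- ticket.job_done(): hands the job in; it is judged then, once.
Trained networks look in the newest picture that a camera, given by its name, has taken for a name from the list of things; names that differ only in an ending like _2 or _b are one class to them, and where a whole thing is asked for, a point or a joint stands for the part that bears it (a point fixed in the world has none). Each returns a list of dicts, best first, with "conf" (0 to 1); they miss things now and then, are a little off and sometimes report something else, mostly with a low value. They report only what shows in the picture. A call takes as long as a camera call. They do not tell look-alikes from the thing itself.
- boxes_of(thing, camera): "at" ([x, y, z] in m, in world coordinates, good to about 4 mm: the middle of the surface that is visible of it).
- cut_out(thing, camera): "pixels" (420x560 bool, what is visible of it).
- spot_point(thing, camera): "at" ([x, y, z] in m, in world coordinates, good to about 4 mm: a listed point, or the origin of a listed thing).
The state is a dict: "clock": time; "joint_pos": joint angles; "joint_vel": joint speeds; "tau": joint torques, N m; "eef_pos": TCP position; "tool_rot": TCP orientation; "ft_force": force on the tool from outside, world axes, zero at the start; "ft_torque": the same for the moment, N m; "grip_width": finger opening in m; "grasp_force": force on a finger pad.
Only numpy, scipy, OpenCV 4.12 (cv2) and the standard library are available. Lean on these libraries where they do the work, as an engineer would, in place of code of your own. Each camera call takes 0.05 s, during which the arm holds its last target. There are 200 camera calls.

### The job

Get the bench disc cutter ready for a new sheet: press its red pedal fully down to its stop (its brake keeps it down) so that the keeper swings off the punch. Then grip the punch by its ribbed head and, without wrenching it sideways, draw it straight up about 35 mm, until the brass band on its shaft has just come out of the guide, so that the sheet slot is clear but the punch is still in the guide; finish while holding it there. Leave the brass sheet, the steel block and the graver where they lie.

Things in the scene. Friction and masses are not known exactly. Their poses are not given: they have to be found in the camera images.
- press: Fixed disc cutter. Origin: bench level, on the bore's axis; z up, y along the pedal's hinge, pedal on the -x side. Green base 110 mm wide, 10 mm high, x -130 to +45 mm; on it a steel die, a sheet slot (z 30 to 36 mm, open to both y sides) and a steel guide 70 x 70 mm (z 36 to 66 mm). A vertical bore, 21 mm across, goes through guide and die down to the base.
- press_bore (a point): Centre of the bore's mouth on the guide's top face, 66 mm above the bench.
- punch: Loose steel punch, 0.3 kg, upright in the bore. Origin: centre of its lower end, 10 mm above the bench at rest; z up along it. Shaft 20 mm across, 62 mm long; dark collar 38 mm across (z 62 to 68 mm); ribbed aluminium head to grip, 22 mm across (z 68 to 98 mm: 78 to 108 mm above the bench at rest). A brass band (z 21 to 25 mm) is just out of the guide when the punch is 35 mm up.
- pedal (a joint): Angle of the red pedal and keeper, one rigid crank hinged 46 mm above the bench at press x -12 mm. 0: pedal up, keeper over the punch's collar; 0.38 rad: pedal on its stop, keeper swung clear. A return spring and a friction brake resist with about 4 N at the pad near the top, rising to 6 N at the stop; the brake is the stronger, so the pedal stays wherever it is let go.
- pedal_pad (a point): Centre of the top of the black rubber pad (28 mm by 70 mm along press y). Up: press x -117 mm, 62 mm above the bench. Down: press x -115 mm, 22 mm above the bench, sloping 0.38 rad. Push straight down with the closed fingertips, closing line along press y so that the gripper's body clears the punch head.
- keeper_tip (a point): Lower edge at the tip of the keeper's steel tongue, 14 mm wide. Pedal up: press x -13 mm, 80 mm above the bench, 2 mm over the collar, so the punch cannot be drawn. Pedal down: press x -25 mm, clear of the collar; its cross bar (along y, 89 mm) is then at press x -44 mm, top at 82 mm, so grip the head with the fingers on its +y and -y sides.
- brass_sheet: Loose brass sheet 36 x 80 x 3 mm lying beside the cutter, origin under its centre. Leave alone.
- bench_block: Dark steel bench block 75 x 60 x 18 mm, origin under its centre. Leave alone.
- graver: Graver with a brown banded handle, 16 mm thick, 103 mm long along its y, lying on the bench; origin under its centre. Leave alone.
Things that resemble listed ones, but are neither listed nor needed, are in the scene too. What is shaped like the punch but blue is not meant.

How it is judged:
On the way:
1. the pedal is pressed down to its stop while the punch still stands home (value of joint pedal above 0.34 rad and z of punch in the frame of press below 0.014 m), for 0.2 s.
At the end, for the whole second after the job is handed in: The pedal is down (over 0.34 rad). The punch's lower end is 38 to 53 mm above the bench (raised 28 to 43 mm: clear of the slot, still in the guide), within 3 mm of the bore axis, upright within 0.08 rad, at rest, gripped by the fingers (over 2 N), and bears on the cutter with less than 25 N (z of punch in the frame of press between 0.038 and 0.053 m and x of punch in the frame of press between -0.003 and 0.003 m and y of punch in the frame of press between -0.003 and 0.003 m and angle between the z axis of punch and the z axis of press, either way round below 0.08 rad and contact force between the fingers and punch above 2 N and contact force between punch and press below 25 N and linear speed of punch below 0.01 m/s and value of joint pedal above 0.34 rad); the arm keeps its last pose, push and grip.
It fails at once if the punch is drawn right out of the guide (z of punch in the frame of press above 0.066 m).
It fails at once if the punch is wrenched in its bore (over 60 N) (contact force between punch and press above 60 N).
It fails at once if the brass sheet moved more than 15 mm (distance of brass_sheet from where it was at the start of the episode above 0.015 m).
It fails at once if the steel block moved more than 15 mm (distance of bench_block from where it was at the start of the episode above 0.015 m).
It fails at once if the graver moved more than 15 mm (distance of graver from where it was at the start of the episode above 0.015 m).
It also fails if it takes over 40 s, if anything falls off the work surface, if the arm or the gripper's body presses on something with over 40 N, if the wrist force passes 120 N, or if a joint passes its speed limit or range.

## Working session

There is one attempt and no reset: what is moved stays moved. The work goes in short steps, Python scripts to look and compute and a shell command to move; the robot and the scene stay as the last step left them, time stands still between calls to the robot, and variables do not carry over. Pictures are saved under pics/ and viewed, at most 10 in all, crops included, and the job is handed in when it is done.

```bash
mkdir -p pics; python3 - <<'E'
from workcell import *
import cv2,numpy as np
for c in("scene","top"):
    im=camera(c);cv2.imwrite(f"pics/{c}0.png",im[:,:,::-1])
    for n in("press_bore","pedal_pad","keeper_tip","press","punch"):
        print(c,n,[(np.round(d["at"],4).tolist(),round(d["conf"],2)) for d in spot_point(n,c)[:3]])
    for n in("brass_sheet","bench_block","graver"):
        print(c,n,[(np.round(d["at"],3).tolist(),round(d["conf"],2)) for d in spot_point(n,c)[:2]])
o=telemetry.get_obs();print(o["clock"],o["eef_pos"],o["tool_rot"],o["grip_width"],bot.tcp_to_tips)
from scipy.spatial.transform import Rotation as R
print(R.from_quat(o["tool_rot"]).as_matrix().round(3))
E
```

```text
scene press_bore [([0.5765, -0.0878, 0.0626], 0.87)]
scene pedal_pad [([0.4624, -0.1237, 0.0566], 0.82)]
scene keeper_tip []
scene press [([0.5717, -0.085, 0.0032], 0.94)]
scene punch [([0.3966, -0.2199, 0.0032], 0.88), ([0.5727, -0.083, 0.0021], 0.39)]
scene brass_sheet []
scene bench_block [([0.556, -0.242, 0.004], 0.74)]
scene graver [([0.654, -0.213, 0.003], 0.71), ([0.533, 0.038, 0.002], 0.66)]
top press_bore [([0.5738, -0.0848, 0.0662], 0.98)]
top pedal_pad [([0.467, -0.1242, 0.0626], 0.77), ([0.5301, 0.0334, 0.0012], 0.71)]
top keeper_tip [([0.5641, -0.0935, 0.0806], 0.57)]
top press [([0.5767, -0.0842, 0.001], 0.58)]
top punch [([0.3887, -0.2173, -0.005], 0.69), ([0.5755, -0.0848, 0.0081], 0.59)]
top brass_sheet [([0.53, 0.033, -0.0], 0.65)]
top bench_block [([0.557, -0.241, 0.002], 0.64), ([0.564, -0.092, 0.082], 0.19)]
top graver [([0.656, -0.21, 0.006], 0.95)]
0.9 [ 0.21559798 -0.45114527  0.25333326] [ 9.75258830e-01  2.21066082e-01 -8.15500269e-06  3.53854068e-05] 0.08509620488049933 0.022
[[ 0.902  0.431 -0.   ]
 [ 0.431 -0.902 -0.   ]
 [-0.     0.    -1.   ]]
```

View pics/top0.png

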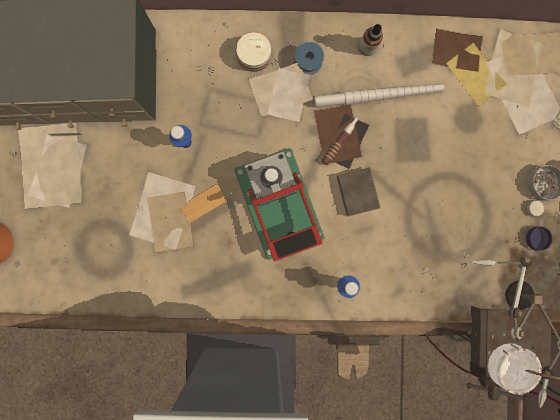

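View pics/scene0.png

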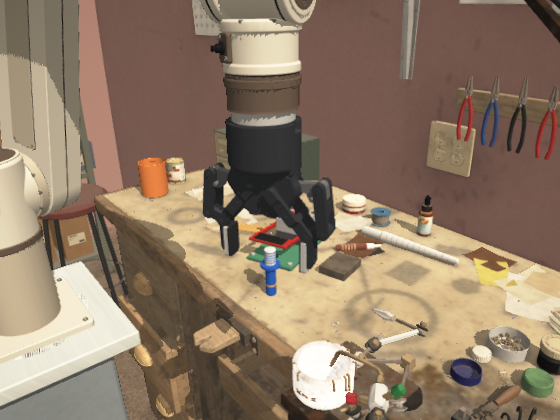

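The top view shows the press, with the punch head at about (271,175) and the black pad at (297,243). The blue look-alikes are at (180,133) and (348,287). Pad to bore measures 115 mm, which fits the expected 117, and gives a press yaw of about 0.35. I'll move over the pad with the fingers shut.

```bash
python3 -m creep '0 0.4 -0.2 0 0.015; 0 0.8 -0.4 0 0.03; 0 0.8 -0.4 0 0.03; 0 0.8 -0.4 0 0.03'; python3 -m creep '0 0.4 -0.2 0 0; 0 0.8 -0.4 0 0; 0 0.8 -0.4 0 0; 0 0.8 -0.4 0 0'
python3 - <<'E'
from workcell import *
import cv2,numpy as np
from scipy.spatial.transform import Rotation as R
o=telemetry.get_obs();print(o["clock"],o["eef_pos"],R.from_quat(o["tool_rot"]).as_matrix().round(3),o["grip_width"])
for c in("wrist","top"):
    im=camera(c);cv2.imwrite(f"pics/{c}1.png",im[:,:,::-1])
    for n in("press_bore","pedal_pad","keeper_tip","press","punch"):
        print(c,n,[(np.round(d["at"],4).tolist(),round(d["conf"],2)) for d in spot_point(n,c)[:3]])
E
```

```text
clock: 1.4
eef_pos: [0.2984, -0.3451, 0.2535]
tool_rot: [0.984, 0.176, -0.0, 0.0]
ft_force: [-0.6, -0.4, -0.8]
grip_width: 0.0123
grasp_force: 0.0
clock: 1.9
eef_pos: [0.3898, -0.2484, 0.2531]
tool_rot: [0.985, 0.175, -0.0, 0.0]
ft_force: [-0.2, 0.2, 0.2]
grip_width: 0.0003
grasp_force: 0.0
1.9 [ 0.3898321  -0.24841862  0.25314071] [[ 0.939  0.344 -0.001]
 [ 0.344 -0.939 -0.001]
 [-0.001  0.    -1.   ]] 0.0003112249793104949
wrist press_bore []
wrist pedal_pad [([0.4693, -0.122, 0.0623], 0.75)]
wrist keeper_tip []
wrist press []
wrist punch [([0.3951, -0.2172, -0.0009], 0.78)]
top press_bore [([0.5713, -0.0843, 0.0674], 0.89)]
top pedal_pad [([0.4702, -0.1288, 0.0652], 0.64)]
top keeper_tip [([0.5625, -0.0918, 0.0814], 0.97)]
top press [([0.5806, -0.0839, 0.0023], 0.64)]
top punch [([0.6404, 0.0662, -0.0026], 0.93), ([0.5815, -0.0834, 0.006], 0.71), ([0.3907, -0.2155, -0.0052], 0.71)]
```

View pics/wrist1.png

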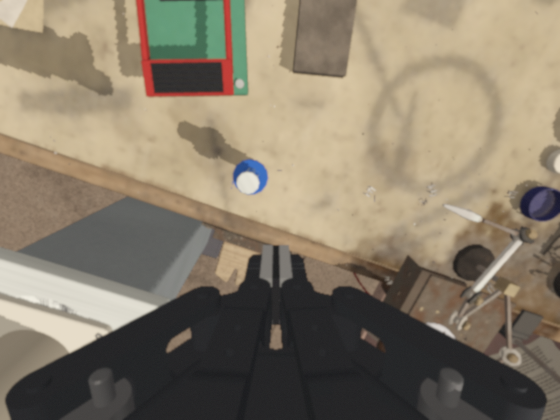

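The wrist view shows the pad at about (188,77), with its edges parallel to the image axes. So the tool yaw of 0.35 matches the press. Next I go above the pad and look again.

```bash
python3 -m creep '0 0.4 -0.3 0.1 0; 0 0.77 -0.6 0.3 0; 0 0.77 -0.6 0.4 0; 0 0.77 -0.6 0.4 0; 0 0.77 -0.6 0.4 0'
python3 - <<'E'
from workcell import *
import cv2,numpy as np
from scipy.spatial.transform import Rotation as R
o=telemetry.get_obs();print(o["clock"],o["eef_pos"],R.from_quat(o["tool_rot"]).as_matrix().round(3))
im=camera("wrist");cv2.imwrite("pics/wrist2.png",im[:,:,::-1])
for n in("press_bore","pedal_pad","keeper_tip","press","punch"):
    print(n,[(np.round(d["at"],4).tolist(),round(d["conf"],2)) for d in spot_point(n,"wrist")[:3]])
E
```

```text
clock: 3.12
eef_pos: [0.4674, -0.1237, 0.1938]
tool_rot: [0.985, 0.175, 0.0, 0.0]
ft_force: [-0.6, -0.7, 0.8]
grip_width: -0.0005
grasp_force: 0.0
3.125 [ 0.46743249 -0.12370884  0.19379103] [[ 0.939  0.344  0.   ]
 [ 0.344 -0.939 -0.001]
 [-0.     0.001 -1.   ]]
press_bore []
pedal_pad [([0.4691, -0.1235, 0.0601], 0.6)]
keeper_tip [([0.5629, -0.0913, 0.0793], 0.84)]
press [([0.5769, -0.0822, -0.0011], 0.55)]
punch [([0.3934, -0.2185, -0.0014], 0.97), ([0.5752, -0.0824, 0.0098], 0.86), ([0.5623, -0.0909, 0.0795], 0.5)]
```

View pics/wrist2.png

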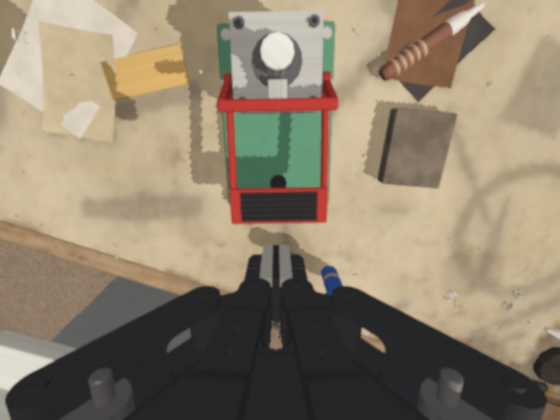

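The wrist view shows the pad centred at about (280,206), with the head at (278,52) and the keeper tongue over the collar at (278,88). Everything lines up with the tool, so I'll press down.

```bash
python3 -m creep '0 0 0 0.3 0; 0 0 0 0.6 0; 0 0 0 0.7 0; 0 0 0 0.76 0; 0 0 0 0.8 0; 0 0 0 0.84 0;0 0 0 0.88 0; 0 0 0 0.88 0'
python3 -m creep '0 0 0 0.03 0; 0 0 0 0.05 0; 0 0 0 0.05 0'
```

```text
clock: 4.42
eef_pos: [0.468, -0.1235, 0.0616]
tool_rot: [0.985, 0.175, 0.001, 0.0]
ft_force: [-0.1, -0.1, -0.2]
grip_width: 0.0
grasp_force: 0.1
clock: 4.8
eef_pos: [0.4689, -0.1233, 0.0544]
tool_rot: [0.985, 0.175, 0.002, 0.0]
ft_force: [-0.5, 0.9, 2.9]
grip_width: 0.0
grasp_force: 1.4
```

```bash
python3 -m creep '0 0 0 0.02 0; 0 0 0 0.03 0; 0 0 0 0.03 0'; python3 -m creep '0 0 0 0.02 0; 0 0 0 0.03 0; 0 0 0 0.03 0';python3 -m creep '0 0 0 0.02 0; 0 0 0 0.02 0'
```

```text
clock: 5.18
eef_pos: [0.4695, -0.1232, 0.0502]
tool_rot: [0.985, 0.175, 0.002, 0.0]
ft_force: [0.3, 0.8, 3.8]
grip_width: -0.0001
grasp_force: 1.9
clock: 5.55
eef_pos: [0.47, -0.123, 0.0475]
tool_rot: [0.985, 0.175, 0.003, 0.0]
ft_force: [-2.6, 3.2, 18.4]
grip_width: -0.0001
grasp_force: 8.9
clock: 5.8
eef_pos: [0.4702, -0.1231, 0.047]
tool_rot: [0.985, 0.175, 0.004, 0.0]
ft_force: [-8.7, 5.5, 37.7]
grip_width: 0.0001
grasp_force: 18.8
```

The force rose stiffly from 4 to 38 N at a tip height of 25 mm, so the pedal is on its stop. I'll hold briefly, then lift.

```bash
python3 -m creep '0 0 0 0 0; 0 0 0 0 0; 0 0 0 -0.3 0; 0 0 0 -0.6 0; 0.4 0 0 -0.9 0; 0.6 0 0 -1 0; 0.6 0 0 -1 0; 0.6 0 0 -1 0'
python3 - <<'E'
from workcell import *
import cv2,numpy as np
from scipy.spatial.transform import Rotation as R
o=telemetry.get_obs();print(o["clock"],o["eef_pos"],R.from_quat(o["tool_rot"]).as_matrix().round(3),o["grip_width"])
for c in("wrist","top"):
    im=camera(c);cv2.imwrite(f"pics/{c}3.png",im[:,:,::-1])
    for n in("press_bore","pedal_pad","keeper_tip","punch"):
        print(c,n,[(np.round(d["at"],4).tolist(),round(d["conf"],2)) for d in spot_point(n,c)[:3]])
E
```

```text
clock: 6.8
eef_pos: [0.467, -0.1232, 0.1907]
tool_rot: [0.985, 0.175, -0.001, -0.0]
ft_force: [0.7, 0.5, -0.0]
grip_width: 0.0515
grasp_force: 0.0
6.8 [ 0.46698343 -0.12319746  0.19067419] [[ 0.939  0.344 -0.001]
 [ 0.344 -0.939  0.   ]
 [-0.001 -0.001 -1.   ]] 0.051455156119049
wrist press_bore []
wrist pedal_pad [([0.4686, -0.1257, 0.0231], 0.67)]
wrist keeper_tip [([0.5468, -0.0942, 0.0741], 0.75)]
wrist punch [([0.5756, -0.0832, 0.0073], 0.93)]
top press_bore [([0.5752, -0.0853, 0.0679], 0.74)]
top pedal_pad []
top keeper_tip [([0.5519, -0.0972, 0.0767], 0.73)]
top punch [([0.5765, -0.0857, 0.0066], 0.87), ([0.6457, 0.0689, -0.002], 0.82)]
```

View pics/wrist3.png

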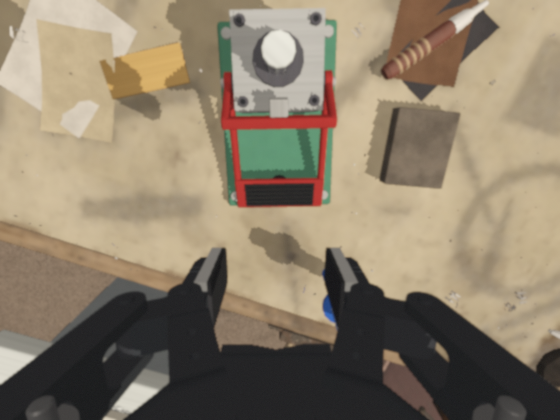

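The wrist view shows the pedal down, with the pad at (279,193). The tongue at (279,106) is now clear of the collar, and the head top is at (278,50). I'll compute the head centre from its rim at z = 0.108.

```bash
cat > h.py <<'E'
from workcell import *
import cv2,numpy as np
from scipy.spatial.transform import Rotation as R
def ray(c,uv,z):
    p=camera_params(c);k=np.array(p["camera_matrix"],float)
    d=np.array([p["k1"],0,0,0,0],float)
    s=cv2.undistortPoints(np.array([[uv]],float),k,d)[0,0]
    A=np.array(p["attitude"],float);A=R.from_quat(A).as_matrix() if A.size==4 else A
    v=A@[s[0],s[1],1];e=np.array(p["eye"]);return e+v*(z-e[2])/v[2]
def head(c,guess,im):
    g=cv2.cvtColor(im,cv2.COLOR_RGB2GRAY)
    m=(g>185).astype(np.uint8);n,l,st,ce=cv2.connectedComponentsWithStats(m)
    i=min((i for i in range(1,n) if st[i,4]>20),key=lambda i:np.hypot(*(ce[i]-guess)))
    ct=max(cv2.findContours((l==i).astype(np.uint8),0,1)[0],key=len);(q,r)=cv2.minEnclosingCircle(ct)
    print(c,st[i].tolist(),ce[i].round(1),np.round(q,1),round(r,1));return ce[i]
E
python3 - <<'E'
from h import *
p=camera_params("wrist");print(p)
o=telemetry.get_obs();C=o["eef_pos"];M=R.from_quat(o["tool_rot"]).as_matrix()
for c,g in(("wrist",(278,50)),("top",(271,175))):
    im=camera(c);q=head(c,g,im);w=ray(c,q,.108);print(w.round(4),"tool shift",(M.T@(w-C)/.15).round(3))
E
```

```text
{'camera_matrix': array([[292.17535851,   0.        , 275.53539347],
       [  0.        , 292.17535851, 207.44778291],
       [  0.        ,   0.        ,   1.        ]]), 'k1': 0.006528751007161209, 'eye': array([ 0.53440398, -0.09794278,  0.31196348]), 'attitude': array([ 0.81175866, -0.56649063, -0.08084688,  0.11661913])}
wrist [234, 0, 144, 109, 6081] [310.1  41.5] [304.4  35.8] 74.0
[ 0.587  -0.1018  0.108 ] tool shift [0.798 0.14  0.557]
top [266, 169, 12, 11, 59] [272.  173.4] [271.4 173.9] 5.7
[ 0.5788 -0.0855  0.108 ] tool shift [0.784 0.019 0.557]
```

```bash
python3 -m creep '0.6 0.25 0 0 0; 0.6 0.4 0 0 0; 0.6 0.4 0 0 0; 0.6 0.4 0 0 0; 0.6 0.4 0 0 0'
python3 - <<'E'
from h import *
o=telemetry.get_obs();C=o["eef_pos"];M=R.from_quat(o["tool_rot"]).as_matrix()
im=camera("wrist");cv2.imwrite("pics/wrist4.png",im[:,:,::-1])
for n in("press_bore","punch","keeper_tip"):
    print(n,[(np.round(d["at"],4).tolist(),round(d["conf"],2)) for d in spot_point(n,"wrist")[:3]])
g=cv2.medianBlur(cv2.cvtColor(im,cv2.COLOR_RGB2GRAY),3)
cs=cv2.HoughCircles(g,cv2.HOUGH_GRADIENT,1,10,param1=150,param2=18,minRadius=11,maxRadius=22)
for x,y,r in cs[0][:8]:
    w=ray("wrist",(x,y),.108);print(x,y,r,w.round(4),(M.T@(w-C)/.15).round(3))
print(C)
E
```

```text
clock: 8.02
eef_pos: [0.5229, -0.1029, 0.1918]
tool_rot: [0.985, 0.175, -0.0, -0.0]
ft_force: [0.7, -0.1, 0.2]
grip_width: 0.0512
grasp_force: 0.0
press_bore []
punch [([0.5741, -0.0819, 0.0104], 0.83), ([0.6473, 0.0713, 0.0003], 0.76), ([0.5471, -0.0948, 0.0738], 0.63)]
keeper_tip [([0.5497, -0.0942, 0.0768], 0.59)]
273.5 142.5 20.3 [ 0.5774 -0.0811  0.108 ] [ 0.391 -0.012  0.559]
[ 0.52290918 -0.10293947  0.19183344]
```

View pics/wrist4.png

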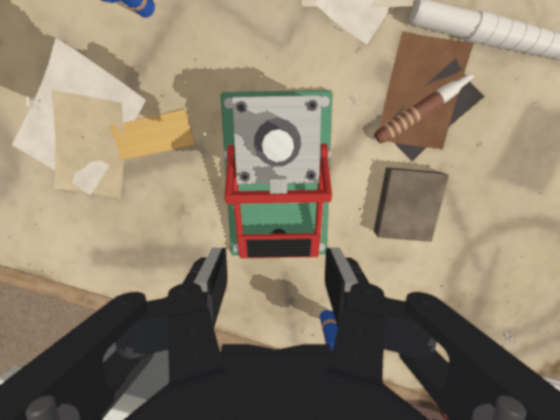

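The head top is at about (277.5,145) and the collar ring is around it. The Hough circle mixed the two rims, so I'll segment the white head top.

```bash
python3 - <<'E'
from h import *
o=telemetry.get_obs();C=o["eef_pos"];M=R.from_quat(o["tool_rot"]).as_matrix()
im=cv2.imread("pics/wrist4.png",0)
for t in(170,190,210):
    m=(im>t).astype(np.uint8);m[:110]=0;m[180:]=0;m[:,:245]=0;m[:,310:]=0
    n,l,st,ce=cv2.connectedComponentsWithStats(m);i=l[145,277]
    q=ce[i];w=ray("wrist",q,.108);print(t,st[i],q.round(1),w.round(4),(M.T@(w-C)/.15).round(3))
# collar (dark disc) centre check at z=.078, guide edges at z .066
for uv,z in(((277.5,145),.108),((237,97),.066),((321,97),.066),((319,191),.066),((236,191),.066)):
    print(uv,(M.T@(ray("wrist",uv,z)-C)/.15).round(3))
E
```

```text
170 [263 130  31  32 763] [277.6 145.2] [ 0.5766 -0.0844  0.108 ] [0.375 0.006 0.56 ]
190 [263 130  30  31 717] [277.7 145.3] [ 0.5766 -0.0844  0.108 ] [0.375 0.006 0.56 ]
210 [264 131  29  29 646] [277.8 145.1] [ 0.5767 -0.0845  0.108 ] [0.376 0.007 0.56 ]
(277.5, 145) [0.376 0.005 0.56 ]
(237, 97) [ 0.603 -0.207  0.84 ]
(321, 97) [0.604 0.236 0.84 ]
(319, 191) [0.096 0.247 0.84 ]
(236, 191) [ 0.096 -0.231  0.84 ]
```

Three thresholds agree on the head at tool shift (0.375, 0.007), and the guide edges are consistent with that. I'll go above it and then descend to TCP z of about 0.104, which puts the tips at 82 mm, above the collar.

```bash
python3 -m creep '0.6 0.2 0.005 0 0; 0.6 0.375 0.007 0 0; 0.6 0.375 0.007 0 0; 0.6 0.375 0.007 0.2 0; 0.6 0.375 0.007 0.4 0; 0.6 0.375 0.007 0.5 0; 0.6 0.375 0.007 0.57 0; 0.6 0.375 0.007 0.57 0; 0.6 0.375 0.007 0.57 0'
python3 - <<'E'
from h import *
o=telemetry.get_obs();print(o["eef_pos"],o["grip_width"])
im=camera("wrist");cv2.imwrite("pics/wrist5.png",im[:,:,::-1])
E
```

```text
clock: 9.35
eef_pos: [0.5776, -0.0845, 0.1074]
tool_rot: [0.985, 0.175, 0.001, 0.0]
ft_force: [0.2, 0.2, 0.9]
grip_width: 0.0513
grasp_force: 0.0
[ 0.57762884 -0.0844593   0.10737802] 0.05127268856621266
```

View pics/wrist5.png

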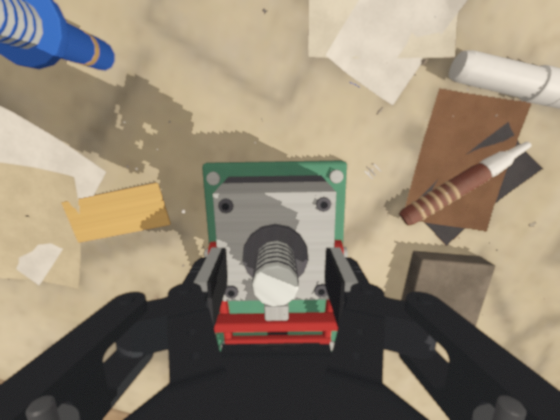

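The head at (276,287) is centred between the fingers at 218 and 335. Lower slightly and close.

```bash
python3 -m creep '0.6 0 0 0.015 0; 0.4 0 0 0.015 0; 0.35 0 0 0.015 0; 0.3 0 0 0.015 0; 0.27 0 0 0.015 0'; python3 -m creep '0.2 0 0 0 0; 0.2 0 0 0 0;0.2 0 0 0 0;0.2 0 0 0 0'
```

```text
clock: 10.02
eef_pos: [0.5769, -0.0843, 0.1041]
tool_rot: [0.985, 0.175, -0.0, 0.0]
ft_force: [0.1, 0.1, -0.0]
grip_width: 0.0229
grasp_force: 0.0
clock: 10.52
eef_pos: [0.5771, -0.0843, 0.1043]
tool_rot: [0.985, 0.175, 0.0, 0.0]
ft_force: [0.3, 1.1, 2.9]
grip_width: 0.02
grasp_force: 58.6
```

Gripped at 59 N with almost no side force. I'll draw it up gently.

```bash
python3 -m creep '0.2 0 0 -0.02 0; 0.2 0 0 -0.04 0; 0.2 0 0 -0.06 0; 0.2 0 0 -0.07 0; 0.2 0 0 -0.07 0'
```

```text
clock: 11.15
eef_pos: [0.5767, -0.0842, 0.1146]
tool_rot: [0.985, 0.175, -0.0, -0.0]
ft_force: [-0.1, -0.1, -3.3]
grip_width: 0.0201
grasp_force: 58.7
```

```bash
python3 -m creep '0.2 0 0 -0.03 0; 0.2 0 0 -0.06 0; 0.2 0 0 -0.09 0; 0.2 0 0 -0.12 0; 0.2 0 0 -0.15 0; 0.2 0 0 -0.165 0; 0.2 0 0 -0.165 0; 0.2 0 0 -0.165 0; 0.2 0 0 -0.165 0'
python3 - <<'E'
from h import *
for c in("wrist","scene"):
    im=camera(c)
    if c=="wrist": cv2.imwrite("pics/wrist6.png",im[:,:,::-1])
    else: cv2.imwrite("pics/scene6.png",cv2.resize(im[180:300,220:380],None,fx=5,fy=5)[:,:,::-1])
    for n in("punch","pedal_pad","keeper_tip"):
        print(c,n,[(np.round(d["at"],4).tolist(),round(d["conf"],2)) for d in spot_point(n,c)[:3]])
E
```

```text
clock: 12.28
eef_pos: [0.5768, -0.0843, 0.1391]
tool_rot: [0.985, 0.175, -0.0, -0.0]
ft_force: [0.5, -0.2, -2.7]
grip_width: 0.0202
grasp_force: 58.8
wrist punch [([0.646, 0.0716, -0.0026], 0.87), ([0.576, -0.0814, 0.0433], 0.64)]
wrist pedal_pad []
wrist keeper_tip []
scene punch [([0.3978, -0.2184, 0.0025], 0.75), ([0.5738, -0.0886, 0.0424], 0.51)]
scene pedal_pad [([0.4633, -0.1231, 0.0202], 0.64)]
scene keeper_tip [([0.5518, -0.0931, 0.0801], 0.89)]
```

View pics/wrist6.png

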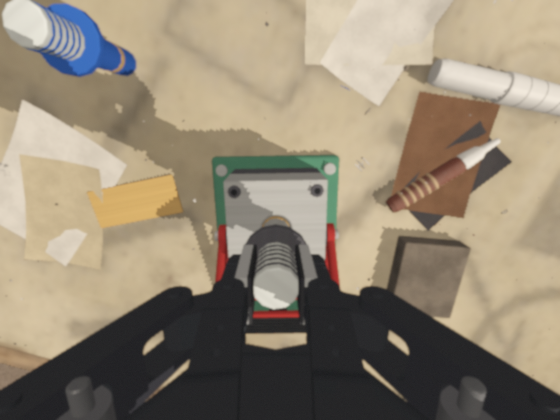

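View pics/scene6.png

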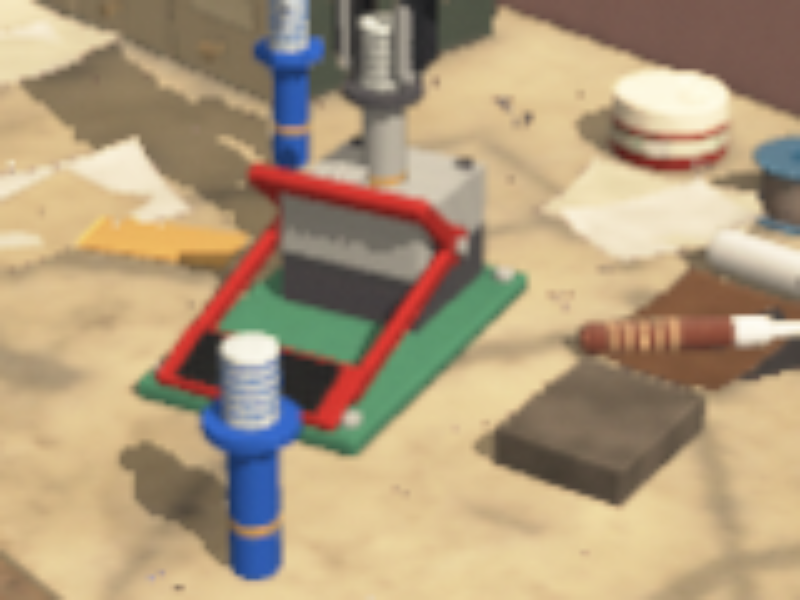

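The band has just come out at the guide's mouth: (277,219) in the wrist view, (388,182) in the scene crop. The pedal is down. The lift measured 35 mm with no side load.

```bash
python3 -c "
from workcell import *
print(ticket.job_done())"
```

```text
the job is handed in; nothing more can be done
None
```

I pressed the pedal to its stop, drew the punch straight up about 35 mm until its brass band just cleared the guide, and handed the job in while still holding it there. I was not shown the verdict.

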